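Put the formed bracket away in the stacking trays

ROBOT

A 7-joint arm with a two-finger parallel gripper is mounted at the origin on the work surface. World frame = base frame: x ahead of the robot, y to its left, z up, the work surface at z = 0. Lengths are in m, angles in rad, forces in N, time in s.
With the tool pointing down it reaches from about 0.425 to 0.95 m from the base axis. Payload 4.7 kg.
Tool frame: the origin (TCP) lies between the finger pads; the fingertips stand 25 mm ahead of it and the grasp point (between the pads) lies 6 mm ahead of it; z points along the fingers, y is the line along which they close (so a half turn about z gives the same grasp; the last joint's range is limited). The gripper opens to 85 mm and grips with 20 to 120 N. Pads are 22 mm wide; open, the fingers measure 114 mm over their backs; the gripper's body (76 mm by 85 mm) begins 54 mm behind the grasp point. The pads swing forward as they close: fully open they stand 13 mm farther back than shut.
Start: joints at [1.301, 0.469, -0.049, 1.532, 0.024, 1.141, -0.082], TCP at [0.161, -0.656, 0.256] pointing down, gripper open.
Joint ranges: [-2.59, 2.59], [-0.33, 1.99], [-1.39, 1.29], [0.1, 2.45], [-1.04, 4.18], [0.21, 1.99], [-2.66, 2.66]. Speed limits (rad/s): [2.57, 2.57, 3.14, 3.14, 3.14, 3.14, 3.14].

INTERFACE

Orientations are given as a 3x3 rotation matrix whose columns are the frame's x, y, z axes.
In Python, from rig import * gives the robot as it stands. Calls block until the motion is done:
- movep(position, orientation): joint-space move of the TCP to a pose.
- move_l(position, attitude=None, feed=0.15, until_force=None): straight line of the TCP; attitude=None keeps the orientation; feed is the mean speed in m/s. With until_force (N) it stops when the force on the tool has changed by that much, and returns True; else False.
- move_joints(angles): joint-space move.
- command_gripper(opening, newtons=None): finger opening in m; newtons is the grip in N (None keeps the last); returns when the fingers have stopped.
- sleep(seconds).
- inverse_kinematics(position, orientation): joint angles nearest the present ones, or None.
- sense(): the state.
- camera(name): name is "scene" or "side" or "wrist"; returns (picture, depth): 480x640x3 uint8, red, green, blue; 480x640 float32, m along the optical axis (not along the pixel's ray), 0 where there is no reading.
- camera_params(name): a dict with "K" (3x3 intrinsics, pixels), "position" and "rotation" of the camera in the world; the wrist camera has in their place "tool_from_camera" (4x4, takes a point from camera to tool coordinates, whose origin is the TCP and whose axes are the flange's). Camera axes: x right, y down, z forward; pixel columns grow to the right and rows downward; lengths in m; the calibration is good to about 2 mm. A picture is of the moment at which its call begins: read the wrist's pose just before it. camera_params takes no time and is no camera call.
A pose or a line that the arm cannot do raises Unreachable and nothing moves.
- finish_job(): hands the job in; it is judged then, once.
The state is a dict: "time_s": time; "joint_pos": joint angles; "qd": joint speeds; "joint_efforts": joint torques, N m; "position": TCP position; "tcp_rot": TCP orientation; "wrist_force": force on the tool from outside, world axes, zero at the start; "ft_torque": the same for the moment, N m; "finger_gap": finger opening in m; "gripper_force": force on a finger pad.
Only numpy, scipy, OpenCV 4.12 (cv2) and the standard library are available. Lean on these libraries where they do the work, as an engineer would, in place of code of your own. Each camera call takes 0.05 s, during which the arm holds its last target. There are 200 camera calls.

TASK

Lift the bent metal bracket out of the forming die and set it down upright, the way it stood in the die, on the floor of the grey tray that stands flat on the bench. Then take the grey tray with the grip bar off its sloped rest and lower it onto the first tray, either way round, until its four corner lugs are in the sockets and it is fully home and level. Set both down without dropping them, leave the lower tray flat on the bench and do not disturb the other things on the bench.

Things in the scene. Friction and masses are not known exactly. Their poses are not given: they have to be found in the camera images.
- bracket_mid (a point): Loose aluminium U-bracket, about 90 g: 80 mm long (own x), 44 mm wide (own y), 40 mm tall (own z, up), sheet 3 mm, open at the top and both ends. This point: its centre, 20 mm above its underside. It starts upright in the die's pocket, its upper 24 mm above the die's top; grip it across the outside of its two side walls (44 mm).
- die: Fixed steel forming die: block 140 mm (own x) by 110 mm (own y), top 45 mm above the bench, on a base plate 170 x 130 mm. In the top an open pocket 86 mm (x) by 48 mm (y), 16 mm deep. Two guide posts, 12 mm thick, stand 30 mm above the top at (-59, +42) and (+59, -42) mm. Origin: centre of its underside; z up.
- lower_tray: Loose grey open tray flat on the bench, about 0.6 kg, no grip bar: 130 mm (own x) by 180 mm (own y), 56 mm tall, walls and floor 4 mm. Each inside corner has a solid post, 28 mm square, as tall as the tray, with a square socket in its top, 18 mm wide, 15 mm deep, centred at (+-51, +-76) mm. Origin: centre of its underside; z up.
- upper_mid (a point): Loose grey tray with grip bar, about 0.35 kg, leaning 30 degrees on the rest: 130 mm (own x, up the slope) by 180 mm (own y, level), walls 40 mm tall. Under it four tapered round lugs, 14 mm thick, 12 mm long, at (+-51, +-76) mm. This point: centre, 20 mm above its underside. Fully home, its underside lies on the lower tray's rim: this point is 76 mm above the lower tray's origin.
- upper_bar (a point): Centre of that tray's grip bar, 42 mm from upper_mid along the tray's z; axes as the tray's. The bar is 16 mm thick (own x), 110 mm long (own y), 26 mm tall (own z); its top is 13 mm beyond this point, 35 mm above the tray's walls; open beneath. Pinch it across its thickness; while the tray leans, approach along the tray's own z, the tool tilted 30 degrees.
- rest: Fixed sloped metal rest, 160 mm deep, 200 mm wide. Its board rises at 30 degrees towards its own +x (away from the robot), so the tray's open top leans towards the robot; a lip along its low edge, 31 mm high square to the board, stops the tray. High end about 90 mm above the bench. Origin: on the bench, about under the grip bar; z up.
Things that resemble listed ones, but are neither listed nor needed, are in the scene too. What is shaped like the lower_tray but red is not meant.

How it is judged:
On the way, in this order (a step that is already met when the one before it is completed fails the run):
1. the bracket stands upright on the floor of the lower tray, let go (z of bracket_mid in the frame of lower_tray between 0.018 and 0.03 m and x of bracket_mid in the frame of lower_tray between -0.045 and 0.045 m and y of bracket_mid in the frame of lower_tray between -0.07 and 0.07 m and angle between bracket_mid's own z axis and vertical below 0.15 rad and contact force between the fingers and bracket below 0.1 N), for 0.2 s.
2. the tray with the grip bar is fully home on the lower tray (z of upper_mid in the frame of lower_tray between 0.073 and 0.0785 m and x of upper_mid in the frame of lower_tray between -0.006 and 0.006 m and y of upper_mid in the frame of lower_tray between -0.006 and 0.006 m and angle between the y axis of upper_mid and the y axis of lower_tray, either way round below 0.06 rad and angle between each of upper_mid, lower_tray's own z axis and vertical below 0.04 rad), for 0.2 s.
At the end, for the whole second after the job is handed in: Bracket upright (0.15 rad) on the lower tray's floor; the upper tray on the lower one, all lugs in their sockets: within 2.5 mm of fully down, 6 mm of centred, 0.06 rad of aligned (either way round), level to 0.04 rad; lower tray flat on the bench; all at rest (all of step 2 and z of bracket_mid in the frame of lower_tray between 0.018 and 0.03 m and x of bracket_mid in the frame of lower_tray between -0.045 and 0.045 m and y of bracket_mid in the frame of lower_tray between -0.07 and 0.07 m and angle between bracket_mid's own z axis and vertical below 0.15 rad and height (world z) of lower_tray below 0.004 m and linear speed of each of upper_tray, lower_tray, bracket below 0.02 m/s); the robot touches nothing.
It fails at once if the bracket is dropped or thrown into the lower tray (faster than 0.5 m/s inside it) (horizontal distance between bracket_mid and lower_tray below 0.08 m and z of bracket_mid in the frame of lower_tray below 0.055 m and linear speed of bracket above 0.5 m/s).
It fails at once if the upper tray is dropped onto the lower (faster than 0.4 m/s within the last 25 mm) (horizontal distance between upper_mid and lower_tray below 0.06 m and z of upper_mid in the frame of lower_tray below 0.101 m and linear speed of upper_tray above 0.4 m/s).
It fails at once if another thing on the bench is shoved more than 30 mm (distance of any of multimeter, solder_spool, jar, screwdriver, breadboard, project_box, tape_roll from where it was at the start of the episode above 0.03 m).
It also fails if it takes over 67 s, if anything falls off the work surface, if the arm or the gripper's body presses on something with over 40 N, if the wrist force passes 120 N, or if a joint passes its speed limit or range.

## Working session

There is one attempt and no reset: what is moved stays moved. The work goes in short steps, each a Python script; the robot and the scene stay as the last script left them, time stands still between calls to the robot, and variables do not carry over. Pictures are saved under pics/ and viewed, at most 10 in all, crops included, and the job is handed in when it is done.

```bash
mkdir -p pics; python3 - <<'E'
from rig import *
import cv2,numpy as np
for n in ("scene","side"):
    p,d=camera(n); cv2.imwrite(f"pics/{n}0.png",p[:,:,::-1]); np.savez(f"{n}0.npz",p=p,d=d,**{k:np.array(v) for k,v in camera_params(n).items()})
    print(n,camera_params(n))
print(camera_params("wrist"),sense()["time_s"])
E
```

```text
scene {'K': array([[442.55179823,   0.        , 326.36584858],
       [  0.        , 442.55179823, 237.99879248],
       [  0.        ,   0.        ,   1.        ]]), 'position': array([0.79809341, 0.33332108, 0.85872644]), 'rotation': array([[-0.68698589,  0.60005441, -0.40985983],
       [ 0.7265729 ,  0.57646363, -0.37387365],
       [ 0.01192476, -0.55463897, -0.83200566]])}
side {'K': array([[541.16463828,   0.        , 325.65904442],
       [  0.        , 541.16463828, 228.85104066],
       [  0.        ,   0.        ,   1.        ]]), 'position': array([0.2620313 , 0.67464655, 0.90273027]), 'rotation': array([[-0.97187297, -0.1887049 ,  0.14090207],
       [-0.23513538,  0.7439745 , -0.62547046],
       [ 0.01320179, -0.64100889, -0.76741991]])}
{'K': array([[405.71369392,   0.        , 319.76594794],
       [  0.        , 405.71369392, 246.33467824],
       [  0.        ,   0.        ,   1.        ]]), 'tool_from_camera': array([[ 1.21507957e-03, -9.56600419e-01, -2.91400348e-01,
         7.35715749e-02],
       [ 9.99999089e-01,  1.33368599e-03, -2.08394096e-04,
        -1.04987642e-03],
       [ 5.87986440e-04, -2.91399829e-01,  9.56601168e-01,
        -1.17445668e-01],
       [ 0.00000000e+00,  0.00000000e+00,  0.00000000e+00,
         1.00000000e+00]])} 0.1
```

View pics/scene0.png

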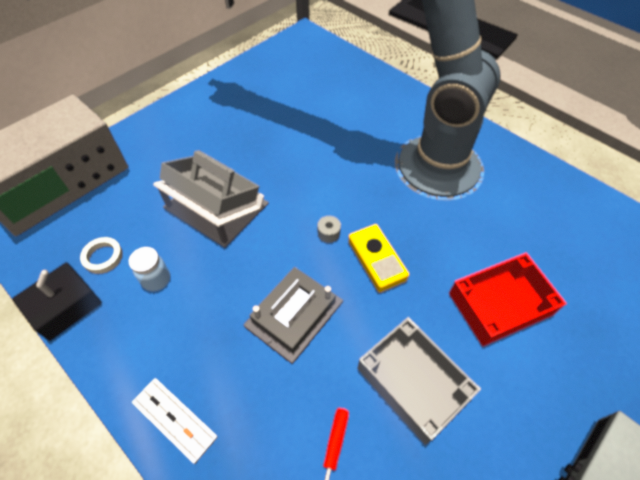

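View pics/side0.png

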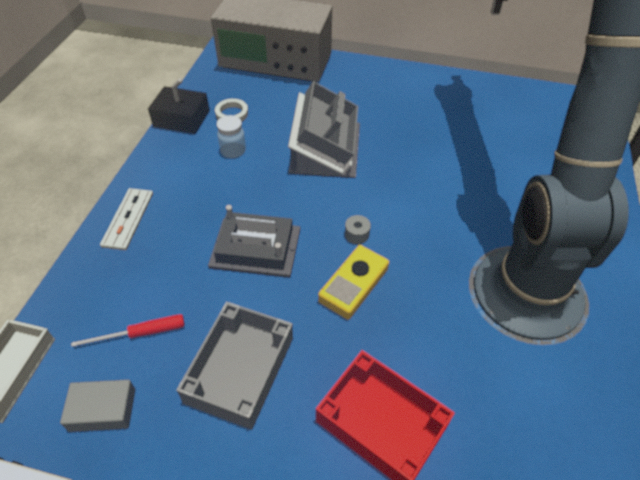

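The scene picture shows: lower_tray candidates are the grey tray (420,378) and the red tray (507,298, decoy). The partly visible box at the edge (610,450) and the grey flat box at side (98,405) are not wanted. The die with the bracket is at (293,312), and a black box with a stick at (55,295) looks similar. The barred tray is on its rest at (212,190). I choose the grey tray at (420,378) and take the metric positions from depth.

```bash
cat > h.py <<'E'
import numpy as np, cv2
def cloud(d,K,R,p):
    v,u=np.mgrid[:d.shape[0],:d.shape[1]]
    c=np.stack([(u-K[0,2])/K[0,0]*d,(v-K[1,2])/K[1,1]*d,d],-1)
    return c@np.array(R).T+p
def load(n):
    f=np.load(n+"0.npz"); return f["p"],f["d"],cloud(f["d"],f["K"],f["rotation"],f["position"])
E
python3 - <<'E'
from h import *
def rect(P):
    (c,s,a)=cv2.minAreaRect((P[:,:2]*1000).astype(np.float32)); return np.round(c,1),np.round(s,1),round(a,1),len(P)
roi={"scene":{"tray":(345,305,495,455),"die":(235,260,350,370),"rest":(145,140,275,250)},
"side":{"tray":(170,295,300,435),"die":(205,195,305,280),"rest":(280,75,365,180)}}
for n in roi:
    p,d,W=load(n)
    g=lambda k:(lambda r:W[r[1]:r[3],r[0]:r[2]].reshape(-1,3))(roi[n][k])
    T=g("tray"); T=T[T[:,2]<.2]; print(n,"bench z",np.median(T[abs(T[:,2])<.012,2]))
    q=T[(T[:,2]>.051)&(T[:,2]<.062)]; print("tray rim",rect(q),np.median(q[:,2]))
    D=g("die"); q=D[(D[:,2]>.041)&(D[:,2]<.049)]; print("die top",rect(q),np.median(q[:,2]))
    q=D[(D[:,2]>.055)]; print("above",len(q))
    m=np.median(D[(D[:,2]>.041)&(D[:,2]<.049)],0)
    q=q[np.hypot(*(q-m)[:,:2].T)<.055]; print("bracket",rect(q),np.percentile(q[:,2],[5,50,95]))
    R=g("rest"); R=R[R[:,2]>.03]; print("rest",R.min(0),R.max(0))
    np.save(n+"_rest.npy",R)
a=cv2.imread("pics/scene0.png"); s=cv2.imread("pics/side0.png")
c=lambda im,r:cv2.resize(im[r[1]:r[3],r[0]:r[2]],(400,300),interpolation=cv2.INTER_CUBIC)
cv2.imwrite("pics/crop1.png",np.vstack([np.hstack([c(a,(230,257,350,347)),c(a,(345,310,505,430))]),np.hstack([c(a,(140,140,280,245)),c(s,(265,75,385,165))])]))
E
```

```text
scene bench z 0.0005041696161331433
tray rim (array([439.3, 302.6]), array([180.2, 254.4]), 83.6, 1435) 0.05543988796337762
die top (array([559.3,  29.1]), array([142., 111.]), 6.4, 2482) 0.044781653510928665
above 444
bracket (array([559. ,  29.1]), array([80.2, 46.1]), 6.7, 291) [0.05625364 0.06578024 0.0701084 ]
rest [ 0.4082614  -0.41300474  0.03002203] [0.79809341 0.33332108 0.85872644]
side bench z 0.001992060036627441
tray rim (array([499.2, 294. ]), array([182.4, 132. ]), 83.6, 1586) 0.05626777137003408
die top (array([559. ,  26.5]), array([141.5, 115.9]), 6.2, 1969) 0.045817826880247714
above 611
bracket (array([557.8,  27.4]), array([79.4, 49.5]), 7.0, 457) [0.05603014 0.06445452 0.0712335 ]
rest [ 0.2620313  -0.56564635  0.03004662] [0.58820513 0.67464655 0.90273027]
```

View pics/crop1.png

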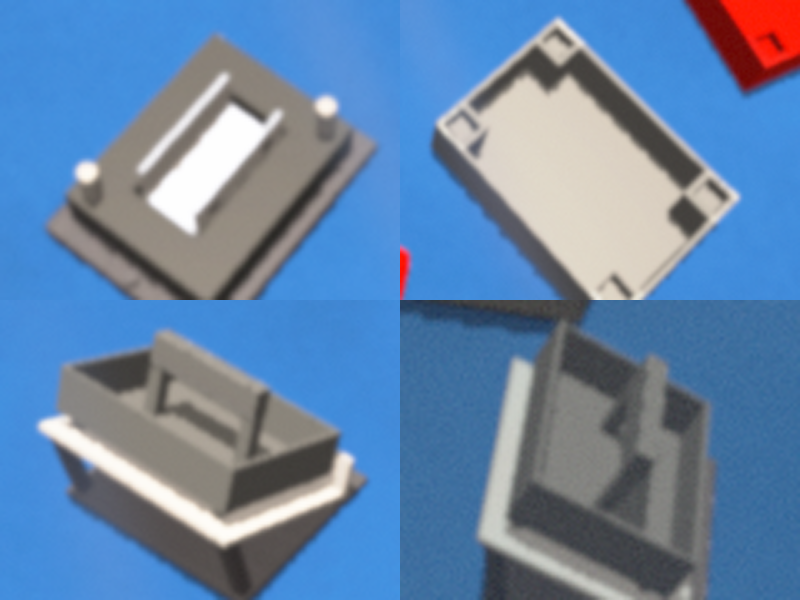

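The crop confirms the choice. Top left is the bracket in the die, long axis along the die's x. Top right is the grey tray with square sockets, and the bottom shows the barred tray on its rest. Next I fit the leaning tray and clean up the lower tray's rim.

```bash
python3 - <<'E'
from h import *
def rect(P):
    (c,s,a)=cv2.minAreaRect((P[:,:2]*1000).astype(np.float32)); return np.round(c,1),np.round(s,1),round(a,1),len(P)
def basis(psi,t=np.pi/6):
    c,s=np.cos(psi),np.sin(psi);C,S=np.cos(t),np.sin(t)
    return np.array([[C*c,C*s,S],[-s,c,0],[-S*c,-S*s,C]]) # rows
for n in("scene","side"):
    p,d,W=load(n); P=W.reshape(-1,3)[d.ravel()>0]
    m=np.array([.4992,.294]); q=P[(P[:,2]>.051)&(P[:,2]<.062)&(np.hypot(*(P[:,:2]-m).T)<.125)]; print(n,"rim",rect(q))
    Q=np.load(n+"_rest.npy"); Q=Q[(Q[:,2]<.3)]
    from scipy.spatial import cKDTree
    Q=Q[np.array([len(x) for x in cKDTree(Q).query_ball_point(Q,.008)])>6]
    best=None
    for psi in np.radians(np.arange(-60,61,.5)):
        L=Q@basis(psi).T; top=np.percentile(L[:,2],99.5); b=L[L[:,2]>top-.006]
        e=np.ptp(np.percentile(b[:,0],[3,97]))
        if best is None or e<best[0]: best=(e,psi)
    psi=best[1]; B=basis(psi); L=Q@B.T; top=np.percentile(L[:,2],99.5); b=L[L[:,2]>top-.02]
    print("psi",np.degrees(psi),"top",top,"bar x",np.percentile(b[:,0],[1,50,99]),"y",np.percentile(b[:,1],[0,1,99,100]))
    cx=b[:,:2].min(0)/2+b[:,:2].max(0)/2
    # walls rim: 35 mm below bar top
    r=L[(abs(L[:,2]-(top-.035))<.004)]; print(" rim x",np.percentile(r[:,0],[.5,99.5]),"y",np.percentile(r[:,1],[.5,99.5]),len(r))
    print(" rim rect",rect(r))
    print(" bar centre(world)",np.array([cx[0],cx[1],top-.013])@B)
    print(" rimcentre-based",np.array([*np.array(rect(r)[0])/1000,top-.013])@B)
E
```

```text
scene rim (array([500.2, 295.8]), array([180.2, 131.9]), 83.6, 1281)
psi 9.5 top -0.09030067911730817 bar x [0.40061953 0.41497791 0.41907495] y [-0.44943775 -0.44819494 -0.33872526 -0.33839464]
 rim x [0.34389279 0.47589475] y [-0.48607378 -0.30314578] 409
 rim rect (array([ 409.5, -394.5]), array([183.3, 132.8]), 89.9, 409)
 bar centre(world) [ 0.46557517 -0.32148308  0.11519796]
 rimcentre-based [ 0.46582703 -0.32203285  0.11528899]
side rim (array([499.2, 294. ]), array([182.4, 132. ]), 83.6, 1586)
psi 9.0 top -0.0896412979279625 bar x [0.40315936 0.41536401 0.42085066] y [-0.44671477 -0.4444424  -0.33600034 -0.33412677]
 rim x [0.34605924 0.47711869] y [-0.48571434 -0.29998088] 371
 rim rect (array([ 411.7, -393.5]), array([187. , 131.8]), 89.8, 371)
 bar centre(world) [ 0.46419376 -0.32176635  0.11712175]
 rimcentre-based [ 0.4643988  -0.32485148  0.11696003]
```

Fits from the two cameras:

| Item | Position (m) | Yaw |
|---|---|---|
| Bracket | (0.5585, 0.0285) | 6.7° |
| Lower tray | (0.4997, 0.295) | -6.4° |
| Grip bar centre | (0.465, -0.322, 0.116) | 9.3° |

I start with the bracket.

```bash
cat >> h.py <<'E'
from rig import *
def down(yaw):  # tool z down, tool y along (yaw+90deg) of the object, half turn picked for joint 7
    c,s=np.cos(yaw),np.sin(yaw)
    return np.array([[c,s,0],[s,-c,0],[0,0,-1.]])
def best(pos,R):
    o=[]
    for k in (1,-1):
        Rk=R@np.diag([k,k,1]); q=inverse_kinematics(pos,Rk)
        if q is not None: o.append((abs(np.array(q)-np.array(sense()["joint_pos"])).max(),Rk,np.round(q,2)))
    o.sort(key=lambda t:t[0]); print([x[2] for x in o]); return o[0][1]
def st(m=""):
    s=sense(); print(m,"t",round(s["time_s"],2),"gap",round(s["finger_gap"],4),"gf",np.round(s["gripper_force"],1),"p",np.round(s["position"],4),"F",np.round(s["wrist_force"],1))
E
python3 - <<'E'
from h import *
st()
R=best([.5585,.0285,.2],down(np.radians(6.7)))
command_gripper(.07)
movep([.5585,.0285,.2],R); st("above")
move_l([.5585,.0285,.095],feed=.15)
hit=move_l([.5585,.0285,.073],feed=.04,until_force=8); st(f"down {hit}")
command_gripper(.03,40); st("grip")
move_l([.5585,.0285,.083],feed=.03); st("up10")
move_l([.5585,.0285,.20],feed=.15); st("up")
p,d=camera("scene"); cv2.imwrite("pics/lift.png",cv2.resize(p[150:390,200:520,::-1],(640,480)))
E
```

```text
t 0.1 gap 0.0855 gf 0.0 p [ 0.1608 -0.6551  0.2553] F [-0.2 -0.2 -0.2]
[array([ 0.69,  0.61, -1.15,  1.83,  0.62,  1.12,  1.01]), array([ 0.4 ,  0.42, -0.68,  1.84,  0.31,  0.98, -1.87])]
above t 3.2 gap 0.07 gf 0.0 p [0.5587 0.0273 0.1998] F [ 0.3 -0.8 -0.2]
down False t 4.75 gap 0.07 gf 0.0 p [0.5585 0.0287 0.073 ] F [ 0.4 -0.7 -0.4]
grip t 5.1 gap 0.0432 gf 42.6 p [0.5588 0.0287 0.0734] F [-0.   0.8  1.7]
up10 t 5.58 gap 0.0433 gf 42.3 p [0.5585 0.0284 0.0831] F [-0.1  0.4 -1.6]
up t 6.52 gap 0.0431 gf 42.3 p [0.5579 0.0281 0.1991] F [ 0.8 -0.4 -0.5]
```

View pics/lift.png

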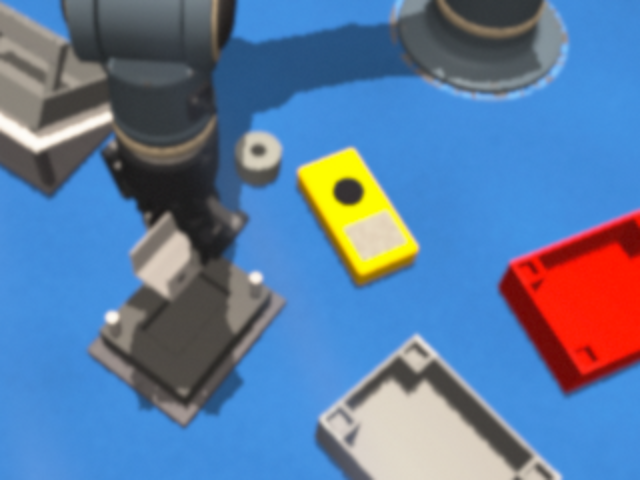

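The bracket hangs straight in the fingers at (165,260) and the pocket is empty. Now I place it.

```bash
python3 - <<'E'
from h import *
x,y=.4997,.295
R=best([x,y,.2],down(np.radians(-6.4)))
movep([x,y,.2],R); st("above")
move_l([x,y,.065],feed=.15)
hit=move_l([x,y,.044],feed=.02,until_force=4); st(f"down {hit}")
command_gripper(.058); st("open")
move_l([x,y,.2],feed=.15); st("up")
command_gripper(.05)
p,d=camera("side"); cv2.imwrite("pics/placed.png",cv2.resize(p[270:450,120:360,::-1],(640,480)))
E
```

```text
[array([ 0.14,  0.6 , -1.06,  1.78,  0.58,  1.11,  0.35]), array([-1.38,  0.6 ,  1.12,  1.87, -0.61,  1.07, -1.7 ])]
above t 7.62 gap 0.0431 gf 42.2 p [0.5006 0.2934 0.1993] F [ 0.4 -0.5 -1.6]
down True t 9.47 gap 0.0431 gf 42.9 p [0.4996 0.2949 0.0484] F [-0.6 -0.3  4.3]
open t 9.76 gap 0.0579 gf 0.0 p [0.4991 0.2942 0.0475] F [ 0.3 -0.6  0.7]
up t 10.93 gap 0.0584 gf 0.0 p [0.4993 0.2944 0.199 ] F [ 0.7 -0.8  0. ]
```

View pics/placed.png

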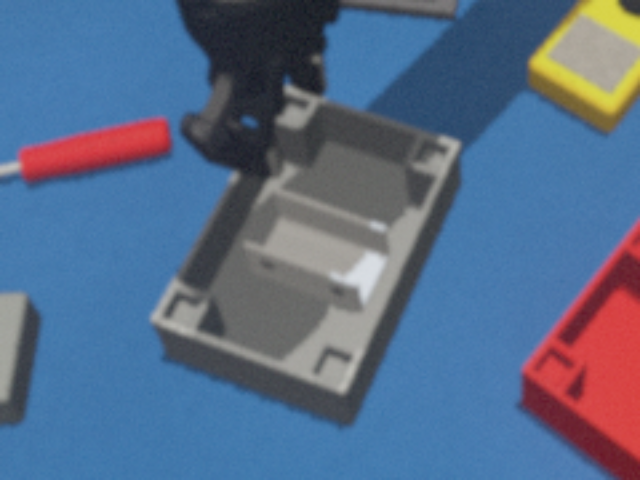

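The bracket stands upright in the middle of the tray, at about (315,245). Next comes the leaning tray.

```bash
python3 - <<'E'
from h import *
psi=np.radians(9.3); c,s=np.cos(psi),np.sin(psi); C,S=np.cos(np.pi/6),.5
X=np.array([C*c,C*s,S]); Y=np.array([-s,c,0]); Z=np.cross(X,Y)
bar=np.array([.4650,-.322,.116])
R0=np.column_stack([np.cross(X,-Z),X,-Z])
tcp=bar+.006*Z
R=best(tcp+.10*Z,R0)
movep(tcp+.10*Z,R); st("above")
move_l(tcp+.03*Z,feed=.15)
hit=move_l(tcp,feed=.05,until_force=10); st(f"at {hit}")
command_gripper(.005,90); st("grip")
move_l(tcp+.02*Z,feed=.03); st("lift20")
move_l(tcp+.07*Z,feed=.1)
move_l(tcp+.07*Z+[0,0,.12],feed=.15); st("up")
p,d=camera("side"); cv2.imwrite("pics/lift2.png",p[:,:,::-1])
E
```

```text
[array([ 1.8 ,  0.48, -1.22,  2.1 ,  0.12,  0.51,  0.77]), array([ 0.36,  0.22,  0.52,  2.17, -0.92,  0.71, -1.42])]
above t 13.47 gap 0.0502 gf 0.0 p [ 0.4134 -0.3297  0.2081] F [ 1.   0.2 -0.4]
at False t 14.84 gap 0.0504 gf 0.0 p [ 0.4622 -0.3223  0.1212] F [-0.  -0.   0.4]
grip t 15.25 gap 0.0146 gf 88.3 p [ 0.4614 -0.3227  0.121 ] F [-4.3 -0.3  2. ]
lift20 t 16.07 gap 0.0146 gf 87.6 p [ 0.4521 -0.3241  0.1385] F [ 0.  -1.2 -3.5]
up t 17.67 gap 0.0148 gf 87.7 p [ 0.4269 -0.3276  0.3007] F [-1.   0.8 -4.5]
```

View pics/lift2.png

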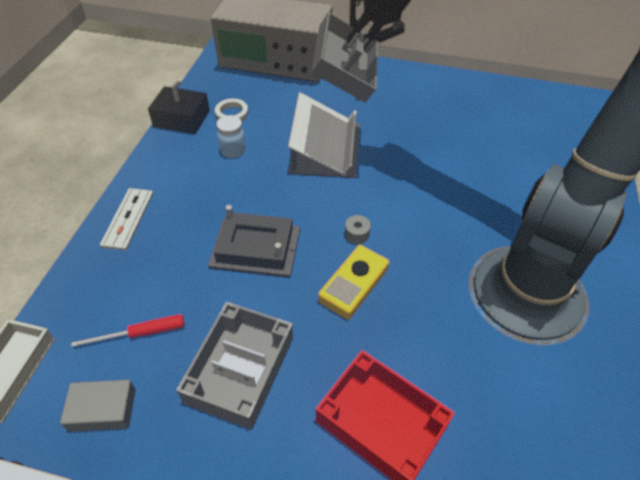

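The tray is held at (350,60) and the bracket is still upright in the lower tray at (240,367). I level the tray, hover over the lower one and compare the two with the same cameras.

```bash
cat > meas.py <<'E'
from h import *
def meas():
    pos=np.array(sense()["position"]); rim=pos[2]-.006-.042+.020
    for n in("scene","side"):
        pr=camera_params(n); p,d=camera(n); W=cloud(d,pr["K"],pr["rotation"],pr["position"]); P=W[d>0]
        P=P[np.hypot(*(P[:,:2]-pos[:2]).T)<.125]
        q=P[abs(P[:,2]-rim)<.007]
        # drop finger/bar points: keep outside ring
        (c,s,a)=cv2.minAreaRect((q[:,:2]*1000).astype(np.float32))
        A=np.column_stack([q[:,:2]-pos[:2],np.ones(len(q))]); r=np.hypot(*(q[:,:2]-pos[:2]).T)>.05
        k=np.linalg.lstsq(A[r],q[r,2],rcond=None)[0]
        print(n,np.round(c,1),np.round(s,1),round(a,2),"n",len(q),"rim z exp",round(rim,4),"med",round(np.median(q[:,2]),4),"slope",np.round(k[:2],4))
    st("tcp")
E
python3 - <<'E'
from meas import *
x,y=.4997,.295
R=best([x,y,.26],down(np.radians(-6.4-90)) if 0 else np.column_stack([np.cross([np.cos(-.1117),np.sin(-.1117),0],[0,0,-1]),[np.cos(-.1117),np.sin(-.1117),0],[0,0,-1]]))
movep([x,y,.27],R); st("above")
move_l([x,y,.20],feed=.15); sleep(.4)
np.save("Rp.npy",R); meas()
p,d=camera("side"); cv2.imwrite("pics/hover.png",p[150:450,80:480,::-1])
E
```

```text
[array([ 0.25,  0.62, -1.25,  1.72,  0.62,  1.27,  1.88]), array([-0.  ,  0.42, -0.8 ,  1.73,  0.33,  1.13, -1.02])]
above t 19.96 gap 0.0148 gf 87.6 p [0.5006 0.2937 0.2698] F [ 0.6  0.5 -4. ]
scene [501.  296.2] [180.6 131.6] 83.31 n 1103 rim z exp 0.1724 med 0.17 slope [0.0035 0.0067]
side [499.7 294.5] [182.1 131.9] 83.32 n 1231 rim z exp 0.1724 med 0.1707 slope [0.0024 0.0054]
tcp t 21.07 gap 0.0148 gf 87.7 p [0.4998 0.2951 0.2002] F [-0.2  0.7 -4.6]
```

View pics/hover.png

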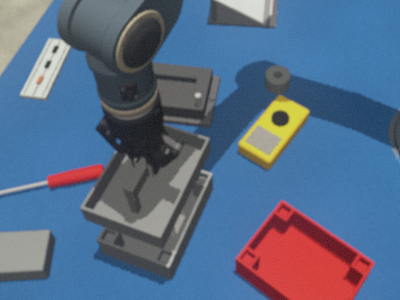

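The image shows the upper tray level and centred above the lower. It is off by only (+0.65, +0.45) mm and -0.3°, so I correct that and lower it gently.

```bash
python3 - <<'E'
from meas import *
R=np.load("Rp.npy"); a=np.radians(.3); Rz=np.array([[np.cos(a),-np.sin(a),0],[np.sin(a),np.cos(a),0],[0,0,1]]); R=Rz@R
x,y=.4991,.2945
move_l([x,y,.146],R,feed=.1); sleep(.2); st("near")
hit=move_l([x,y,.120],R,feed=.02,until_force=10); st(f"down {hit}"); sleep(.2)
meas()
E
```

```text
near t 22.02 gap 0.0144 gf 87.7 p [0.4994 0.2949 0.1467] F [ 0.2 -0.  -4.1]
down True t 22.98 gap 0.0148 gf 89.0 p [0.4992 0.2947 0.1259] F [-0.1  0.2  5.4]
scene [500.1 295.8] [180.5 132.2] 83.45 n 905 rim z exp 0.0978 med 0.0954 slope [ 0.0006 -0.0005]
side [498.7 294. ] [182.  131.4] 83.44 n 1091 rim z exp 0.0978 med 0.0961 slope [0.0016 0.0006]
tcp t 23.27 gap 0.0149 gf 89.2 p [0.4992 0.2947 0.1258] F [0.8 0.1 5.5]
```

The rim sits at 96 mm, level and fully home. I release it, back off and check.

```bash
python3 - <<'E'
from meas import *
command_gripper(.045); sleep(.2); st("open"); meas()
p=sense()["position"]; move_l([p[0],p[1],.26],feed=.12); st("up"); sleep(.3)
im,d=camera("side"); cv2.imwrite("pics/end.png",im[:,:,::-1])
for n in("scene","side"):
    pr=camera_params(n); _,d=camera(n); P=cloud(d,pr["K"],pr["rotation"],pr["position"])[d>0]
    q=P[(abs(P[:,2]-.096)<.005)&(np.hypot(P[:,0]-.4997,P[:,1]-.295)<.125)]; print(n,cv2.minAreaRect((q[:,:2]*1000).astype(np.float32)),np.median(q[:,2]))
E
```

```text
open t 23.88 gap 0.0452 gf 0.0 p [0.4984 0.2934 0.1242] F [-0.  -0.1  1. ]
scene [500.2 295.9] [180.3 131.4] 83.47 n 971 rim z exp 0.0962 med 0.0953 slope [0.0011 0.0022]
side [498.8 294. ] [182.7 131.7] 83.54 n 1185 rim z exp 0.0962 med 0.0959 slope [-0.0029  0.0016]
tcp t 23.98 gap 0.0452 gf 0.0 p [0.4984 0.2934 0.1242] F [ 0.1 -0.4 -0. ]
up t 25.26 gap 0.0447 gf 0.0 p [0.4982 0.293  0.2591] F [-0.5  0.5 -0.1]
scene ((499.9795837402344, 295.9358215332031), (180.16441345214844, 131.92672729492188), 83.67263793945312) 0.09534233722460778
side ((498.77532958984375, 294.0315246582031), (181.6727752685547, 131.82113647460938), 83.91123962402344) 0.09622192522539674
```

View pics/end.png

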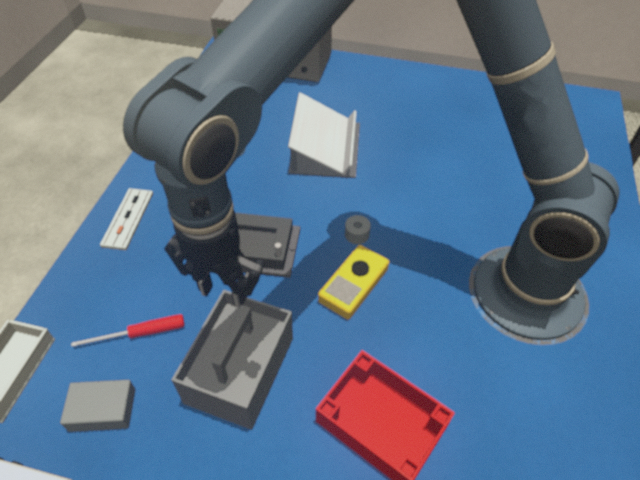

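The picture shows the trays stacked flush at (235,355), the gripper clear and the other things where they were.

```bash
python3 -c "
from rig import *
print(finish_job())"
```

```text
the job is handed in; nothing more can be done
None
```

The job is handed in, but the hand-in call gave no verdict: by my last camera check the upper tray is fully home and level on the lower one, with the bracket last seen upright inside just before stacking and nothing else visibly moved, at about 26 s of the 67 s allowed.

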